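# Load the last slide tray into the specimen carousel

## Robot

A 6-joint arm with a two-finger parallel gripper is mounted at the origin on the work surface. World frame = base frame: x ahead of the robot, y to its left, z up, the work surface at z = 0. Lengths are in mm, angles in rad, forces in N, time in s.
With the tool pointing down it reaches from about 350 to 975 mm from the base axis. Payload 7.1 kg.
Tool frame: the origin (TCP) lies midway between the tips of the shut fingers; the grasp point (between the pads) lies 19 mm behind it (ctrl.grasp_offset is the distance from the TCP to the grasp point, in mm); z points along the fingers, y is the line along which they close (so a half turn about z gives the same grasp; the last joint's range is limited). The gripper opens to 88 mm and grips with 3 to 60 N. Pads are 20 mm wide; open, the fingers measure 115 mm over their backs; the gripper's body (75 mm by 178 mm) begins 61 mm behind the grasp point.
Start: joints at [1.114, 0.423, 1.63, -0, 1.089, -0.019], TCP at [264.935, 566.051, 222.675] pointing down, gripper open.
Joint ranges: [-3, 3], [-0.9, 2.11], [0.09, 2.58], [-1.31, 4.45], [0.11, 2.69], [-2.54, 2.54]. Speed limits (rad/s): [2.39, 2.39, 3.01, 3.14, 3.14, 3.14].

## Interface

Orientations are given as a rotation vector (axis times angle).
In Python, from workcell import sensors, viewer, ctrl gives the robot as it stands. The module is installed in compiled form; this text tells all that it offers.
- The arm moves only by the shell command python3 -m handwheel 'ROWS'. ROWS is JSON, a list of rows, each a list of 7 numbers: the shift along the tool's x, y, z in mm, then the turn, a rotation vector about the tool's x, y, z in rad, then the closure, from 0 (fully open) to 1 (shut). In form: [[x, y, z, rx, ry, rz, jaw], ...]. A call has 1 to 10 rows; each row shifts and turns the commanded pose from where the row before left it, along the tool's axes as they then stand; what a row does not reach is not made up. A row lasts 1/8 s, in which the tool goes at most 62.5 mm and 10.7 degrees, less where a joint would pass 70% of its speed; a pose out of reach is approached as far as the arm can. A call is refused whole if a number of a shift passes 62.5 or a number of a turn 0.188, either way. A call with a gripper value outside its range is refused whole. The fingers move at their own pace and stop on an object; the grip force is fixed at half the most. Time passes only in rows, so rows that do not move let the fingers close. It gives the time, the measured TCP pose, the force, the opening and the grip force at its end, in the units of the state.
- sensors.get_obs(): the state, without advancing time (a new reading comes with each control period).
- viewer.get_image(name): name is "scene" or "top"; returns a dict with "frame" (420x560x3 uint8, blue, green, red), "fov_y" (degrees; the focal length in pixels is half the picture's height over the tangent of half this angle, whatever the lens; pixels are square), "cx", "cy" (the principal point, pixels), "R" (3x3) and "t" (3): a world point X has camera coordinates R X + t. Camera axes: x right, y down, z forward; pixel columns grow to the right and rows downward; lengths in mm; the calibration is good to about 2 mm. A picture is of the moment at which its call begins. There is no depth.
- ctrl.close_job(): hands the job in; it is judged then, once.
The state is a dict: "t": time; "qpos": joint angles; "qvel": joint speeds; "joint_torque": joint torques, N m; "ee_pos": TCP position; "orientation": TCP orientation; "ft_force": force on the tool from outside, world axes, zero at the start; "moment": the same for the moment, N m; "width": finger opening in mm; "grasp_force": force on a finger pad.
Only numpy, scipy, OpenCV 4.12 (cv2) and the standard library are available. Lean on these libraries where they do the work, as an engineer would, in place of code of your own. Each camera call takes 0.05 s, during which the arm holds its last target. There are 200 camera calls.

## Task

Turn the slide carousel (its upright pegs are there to be pushed) until its one empty bay squarely faces the loading ramp. Then push the slide tray that waits on the ramp straight into that bay until it meets the hub, never lifting or tipping it, and leave the carousel at rest with the loaded bay still facing the ramp. Do not disturb the bottle, jar and dish standing around the carousel.

Things in the scene. Friction and masses are not known exactly. Their poses are not given: they have to be found in the camera images.
- station: Fixed white stand with its loading ramp. Origin on the bench, on the carousel's vertical axis; +y points along the middle of the ramp, z up. The ramp is a level block 84 mm wide, top 46 mm above the bench, 155 to 280 mm from the axis; side rails 6 mm wide and 10 mm high leave a 68 mm channel open at both ends. The deck starts 5 mm from the ramp and lies 1 mm lower.
- carousel (a joint): Angle of the carousel, rad: 0 (or any full turn) when the empty bay faces the ramp, growing anticlockwise from above. Turns endlessly both ways, light friction (0.09 N m), soon stops when not pushed. Grey deck 300 mm across, top 45 mm above the bench; steel hub 76 mm across, 30 mm high. Four bays of a quarter turn: three hold a fixed tray like the loose one, one is empty.
- bay_seat (a point): Point on the deck in the middle of the empty bay, 82 mm from the axis, where the loose tray's origin lies when fully home; its +y points radially outwards. The bays are parted by four radial fins, 6 mm thick, 18 mm high, from the hub to 129 mm from the axis.
- bay_rim (a point): Point on the deck's rim (150 mm from the axis, 45 mm high) in the middle of the empty bay; turns with the carousel. Each fin ends in an upright steel peg, 12 mm across and 50 mm high above the deck, centred 135 mm from the axis; the pegs stand 45, 135, 225 and 315 degrees round from this point.
- ramp_lip (a point): Fixed point at the inner end of the ramp, on its centre line, 155 mm from the axis, 45 mm high.
- slide_tray: Loose aluminium slide tray on the ramp, 100 to 200 g: 60 mm wide (x), 84 mm long (y), walls 18 mm high. Across its rear end (+y, away from the carousel) a finger tab 60 mm wide, 6 mm thick, 30 mm high, outer face 42 mm from the origin. Two glass slides are fixed in it. Origin: centre of its underside.
- oil_bottle: Bystander: small amber bottle, 32 mm across, 70 mm high. Origin: centre of its underside.
- stain_jar: Bystander: square glass jar with a steel lid, 56 mm wide, 95 mm high. Origin: centre of its underside.
- dish: Bystander: flat round glass dish, 90 mm across, 15 mm high. Origin: centre of its underside.
Things that resemble listed ones, but are neither listed nor needed, are in the scene too. Several things have the shape of the slide_tray; the one meant has the colours described above.

How it is judged (in metres and radians):
On the way, in this order (a step that is already met when the one before it is completed fails the run):
1. the carousel is turned until the middle of the empty bay stands at the ramp (rim point within 24 mm of the ramp lip) and comes to rest there (horizontal distance between bay_rim and ramp_lip below 0.024 m and velocity of joint carousel between -0.1 and 0.1 rad/s), for 0.2 s.
2. the tray is pushed fully home in the empty bay (x of slide_tray in the frame of bay_seat between -0.014 and 0.014 m and y of slide_tray in the frame of bay_seat between -0.014 and 0.012 m and z of slide_tray in the frame of bay_seat between -0.005 and 0.005 m and angle between the y axis of slide_tray and the y axis of bay_seat, either way round below 0.2 rad), for 0.2 s.
At the end, for the whole second after the job is handed in: Tray flat in the formerly empty bay, origin within 14 mm sideways, 12 mm outwards and 14 mm inwards of the seat point, turned under 0.2 rad; the loaded bay's rim point within 24 mm of the ramp lip; tray and carousel at rest (all of step 2 and horizontal distance between bay_rim and ramp_lip below 0.024 m and linear speed of slide_tray below 0.02 m/s and velocity of joint carousel between -0.05 and 0.05 rad/s); the robot touches nothing.
It fails at once if the tray is lifted more than 20 mm above the ramp (z of slide_tray in the frame of station above 0.066 m).
It fails at once if the tray is tipped by more than 0.3 rad (angle between slide_tray's own z axis and vertical above 0.3 rad).
It fails at once if the bottle, jar or dish is moved more than 25 mm or tipped over (distance of any of oil_bottle, stain_jar, dish from where it was at the start of the episode above 0.025 m or angle between any of oil_bottle, stain_jar, dish's own z axis and vertical above 0.5 rad).
It also fails if it takes over 67 s, if anything falls off the work surface, if the arm or the gripper's body presses on something with over 40 N, if the wrist force passes 120 N, or if a joint passes its speed limit or range.

## Working session

There is one attempt and no reset: what is moved stays moved. The work goes in short steps, Python scripts to look and compute and a shell command to move; the robot and the scene stay as the last step left them, time stands still between calls to the robot, and variables do not carry over. Pictures are saved under pics/ and viewed, at most 11 in all, crops included, and the job is handed in when it is done.

```bash
mkdir -p pics; python3 - <<'E'
from workcell import sensors, viewer
import cv2, numpy as np, pickle
d={}
for n in("scene","top"):
    g=viewer.get_image(n); d[n]=g; cv2.imwrite(f"pics/{n}0.png",g["frame"]); print(n,g["fov_y"],g["cx"],g["cy"],np.round(g["R"],4).tolist(),np.round(g["t"],1).tolist())
pickle.dump(d,open("d0.pkl","wb"))
o=sensors.get_obs();print(o)
E
```

```text
scene 45.77034864690917 285.4574006625898 215.25473664823488 [[-0.4211, 0.907, -0.0071], [0.7132, 0.3263, -0.6204], [-0.5604, -0.2663, -0.7842]] [222.8, -324.4, 1438.5]
top 55.96031134093484 287.2905504960574 208.1409709142937 [[0.021, -0.9995, -0.0214], [-0.9978, -0.0196, -0.0629], [0.0625, 0.0227, -0.9978]] [25.1, 511.9, 999.6]
{'t': 0.1, 'qpos': array([ 1.11403135e+00,  4.23751271e-01,  1.63058360e+00, -5.49575945e-06,
        1.08858678e+00, -1.90337310e-02]), 'qvel': array([ 0.00041131, -0.00046421, -0.00300124, -0.00086421, -0.00190869,
        0.00108237]), 'joint_torque': array([-4.23932051e-04, -5.45611382e+01, -2.74325180e+01,  6.43790164e-02,
        1.87388639e-02, -3.01835621e-05]), 'ee_pos': array([264.71258013, 565.63987475, 221.99941392]), 'orientation': array([-6.82039263e-01, -3.06634712e+00,  2.03038679e-03]), 'ft_force': array([-0.40665596, -1.01488981, -0.71249545]), 'moment': array([ 0.01439514, -0.03213873, -0.02016422]), 'grasp_force': 0.0, 'width': 87.63915421209008}
```

View pics/top0.png

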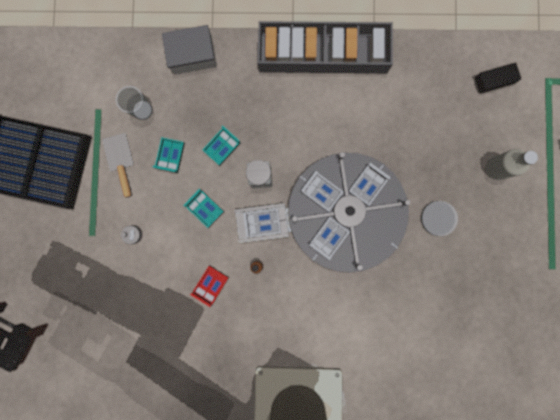

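View pics/scene0.png

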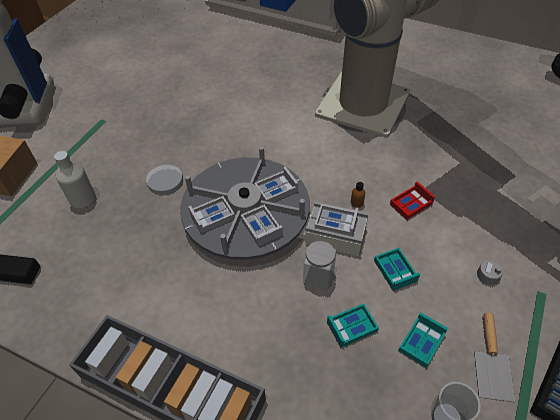

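The top view shows the carousel hub at about (350,211), with pegs near (342,155), (407,203), (359,267) and (294,219). The empty bay is lower right. The ramp and tray are at (263,222), the jar at (260,172), the bottle at (257,266) and the dish at (439,218).

```bash
cat > h.py <<'E'
import numpy as np, cv2
def K(g):
    f=g["frame"].shape[0]/2/np.tan(np.radians(g["fov_y"])/2); return f,g["cx"],g["cy"]
def ray(g,u,v,z):
    f,cx,cy=K(g); R=np.array(g["R"]);t=np.array(g["t"]).ravel()
    c=-R.T@t; d=R.T@np.array([(u-cx)/f,(v-cy)/f,1]); return c+d*(z-c[2])/d[2]
def proj(g,X):
    f,cx,cy=K(g); p=np.array(g["R"])@np.array(X)+np.array(g["t"]).ravel(); return p[0]/p[2]*f+cx,p[1]/p[2]*f+cy
def zoom(g,x0,y0,w,h,s,name):
    cv2.imwrite(name,cv2.resize(g["frame"][y0:y0+h,x0:x0+w],None,fx=s,fy=s,interpolation=cv2.INTER_CUBIC))
E
python3 - <<'E'
import pickle,numpy as np; from h import *
d=pickle.load(open("d0.pkl","rb")); g=d["top"]
zoom(g,225,140,200,140,4,"pics/topz.png")
zoom(d["scene"],170,130,200,150,4,"pics/scz.png")
for n,u,v,z in [("hub",350,211,75),("pegA",342,155,95),("pegB",407,203,95),("pegC",359,267,95),("pegD",294,219,95),("jar",260,172,95),("bot",257,266,70),("dish",439,218,15)]: print(n,ray(g,u,v,z).round(1))
# deck circle by saturation/brightness: scene cross-check of hub
print(ray(d["scene"],244,192,75).round(1),"camtop",(-np.array(g["R"]).T@np.array(g["t"]).ravel()).round())
E
```

```text
hub [ 503.7 -117.3   75. ]
pegA [635.8 -94.1  95. ]
pegB [ 524.1 -248.3   95. ]
pegC [ 371.7 -137.    95. ]
pegD [480.9  17.3  95. ]
jar [591.5 100.7  95. ]
bot [366.4 104.5  70. ]
dish [ 493.8 -351.7   15. ]
[ 499.5 -117.    75. ] camtop [ 448.   12. 1030.]
```

View pics/topz.png

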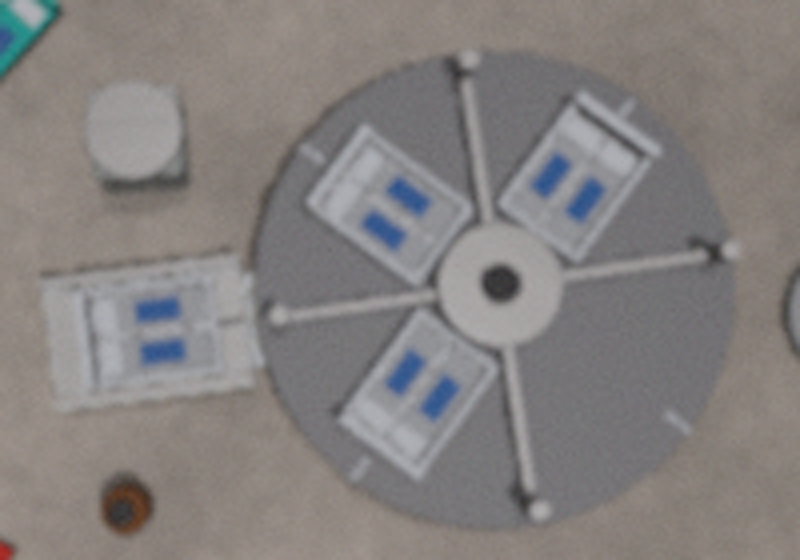

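View pics/scz.png

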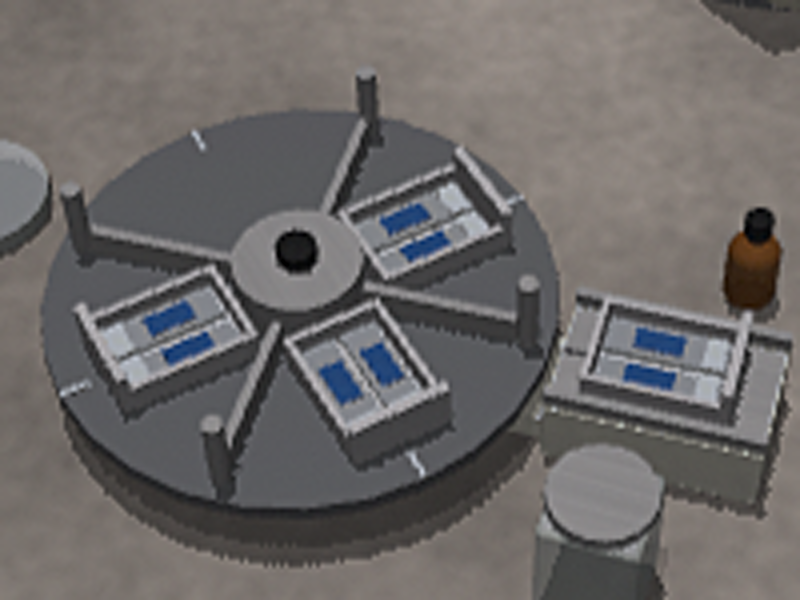

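The zoomed top view shows peg tops at (468,62), (730,250), (540,511) and (280,315), the hub at (500,284) and the empty-bay mark at (678,423). The rail edges run (42,280)–(235,253) and (58,408)–(258,385). In the scene zoom, peg tops are at (366,74), (73,190), (212,423) and (528,282).

```bash
python3 - <<'E'
import pickle; from h import *
d=pickle.load(open("d0.pkl","rb")); g=d["top"]; s=d["scene"]
T=lambda u,v,z:ray(g,225+(u+.5)/4-.5,140+(v+.5)/4-.5,z)
S=lambda u,v,z:ray(s,170+(u+.5)/4-.5,130+(v+.5)/4-.5,z)
P=np.array([T(*p,95) for p in[(468,62),(730,250),(540,511),(280,315)]])
Q=np.array([S(*p,95) for p in[(212,423),(73,190),(366,74),(528,282)]])
print(P.round(1),Q.round(1),P.mean(0),Q.mean(0)); 
for A in(P,Q,(P+Q)/2):
    c=A.mean(0); r=A-c; print("r",np.hypot(r[:,0],r[:,1]).round(1),"ang",np.degrees(np.arctan2(r[:,1],r[:,0])).round(1),c.round(1))
ax=c
m=T(678,423,45)-ax; print("mark",np.hypot(*m[:2]),np.degrees(np.arctan2(m[1],m[0])))
rl=[T(*p,56) for p in[(42,280),(235,253),(58,408),(258,385)]]
for a,b in((0,1),(2,3)):
    v=rl[a]-rl[b]; print("rail",rl[a].round(1),rl[b].round(1),np.degrees(np.arctan2(v[1],v[0])))
# tray by blue labels in ramp region (labels near z 52)
h=cv2.cvtColor(g["frame"],cv2.COLOR_BGR2HSV); m=cv2.inRange(h,(100,110,50),(125,255,255)); m[:, :240]=0;m[:,280:]=0;m[:200]=0;m[240:]=0
M=cv2.moments(m,True); b=ray(g,M["m10"]/M["m00"],M["m01"]/M["m00"],52); print("blue",b, b-ax,np.degrees(np.arctan2(*(b-ax)[1::-1])))
for p in[(92,288),(92,390),(218,283),(218,370)]: print("tray",T(*p,64).round(1))
E
```

```text
[[ 635.5  -93.2   95. ]
 [ 526.1 -248.6   95. ]
 [ 370.9 -138.4   95. ]
 [ 482.4   15.9   95. ]] [[ 638.1  -92.2   95. ]
 [ 527.8 -245.    95. ]
 [ 374.2 -135.4   95. ]
 [ 482.7   18.2   95. ]] [ 503.74146653 -116.07790776   95.        ] [ 505.69809549 -113.57859766   95.        ]
r [133.8 134.4 134.8 133.6] ang [   9.9  -80.4 -170.4   99.2] [ 503.7 -116.1   95. ]
r [134.1 133.3 133.3 133.8] ang [   9.2  -80.5 -170.6   99.9] [ 505.7 -113.6   95. ]
r [133.9 133.8 134.  133.7] ang [   9.5  -80.4 -170.5   99.5] [ 504.7 -114.8   95. ]
mark 142.13452259945063 -125.29301056412616
rail [502.6 163.7  56. ] [521.7  44.6  56. ] 99.09644523378809
rail [423.8 151.5  56. ] [440.6  28.7  56. ] 97.75721135953184
blue [472.74898922  90.05169472  52.        ] [-31.97079179 204.87994743 -43.        ] 98.8692750910546
tray [497.8 131.6  64. ]
tray [435.4 129.9  64. ]
tray [502.4  54.3  64. ]
tray [449.3  53.1  64. ]
```

```bash
cat >> h.py <<'E'
from scipy.spatial.transform import Rotation as Ro
def st():
    from workcell import sensors
    o=sensors.get_obs(); R=Ro.from_rotvec(o["orientation"]).as_matrix()
    print("t",round(o["t"],2),"pos",o["ee_pos"].round(1),"yaw_y",np.degrees(np.arctan2(R[1,1],R[0,1])).round(1),"z",R[:,2].round(3),"F",o["ft_force"].round(1),"w",round(o["width"],1),"q",o["qpos"].round(2)); return o,R
def go(X):
    o,R=st(); print("tool shift",(R.T@(np.array(X)-o["ee_pos"])).round(1))
E
python3 -m handwheel '[[0,0,0,0,0,0.161,0],[0,0,0,0,0,0.161,0],[0,0,0,0,0,0.161,0],[0,0,0,0,0,0.161,0],[0,0,0,0,0,0.161,0],[0,0,0,0,0,0.161,0.3],[0,0,0,0,0,0,0.3]]'
python3 -c "
from h import *; go([482.3,17.2,125])"
```

```text
t: 0.98
ee_pos: [264.8, 565.8, 222.3]
orientation: [2.027, 2.4, -0.001]
ft_force: [0.2, -0.5, 0.2]
width: 71.1
grasp_force: 0.0
t 0.97 pos [264.8 565.8 222.3] yaw_y 9.6 z [-0.    -0.001 -1.   ] F [ 0.2 -0.5  0.2] w 71.1 q [1.11 0.42 1.63 0.   1.09 0.95]
tool shift [-577.2  122.5   97.6]
```

```bash
python3 -m handwheel '[[-41,8.7,7,0,0,0,0.3],[-41,8.7,7,0,0,0,0.3],[-41,8.7,7,0,0,0,0.3],[-41,8.7,7,0,0,0,0.3],[-41,8.7,7,0,0,0,0.3],[-41,8.7,7,0,0,0,0.3],[-41,8.7,7,0,0,0,0.3]]' >/dev/null
python3 -m handwheel '[[-41,8.7,7,0,0,0,0.3],[-41,8.7,7,0,0,0,0.3],[-41,8.7,7,0,0,0,0.5],[-41,8.7,7,0,0,0,0.5],[-41,8.7,7,0,0,0,0.5],[-41,8.7,7,0,0,0,0.5],[-41,8.7,7,0,0,0,0.5],[0,0,0,0,0,0,0.5],[0,0,0,0,0,0,0.5]]' >/dev/null
python3 - <<'E'
from h import *; from workcell import viewer
go([482.3,17.2,70])
zoom(viewer.get_image("scene"),200,50,200,200,3,"pics/a1.png")
E
```

```text
t 2.98 pos [480.   20.5 124.6] yaw_y 9.6 z [-0.001  0.    -1.   ] F [-0.4  0.7  0.6] w 44.0 q [ 0.02  0.37  2.01  0.    0.76 -0.15]
tool shift [-3.7  1.7 54.6]
```

View pics/a1.png

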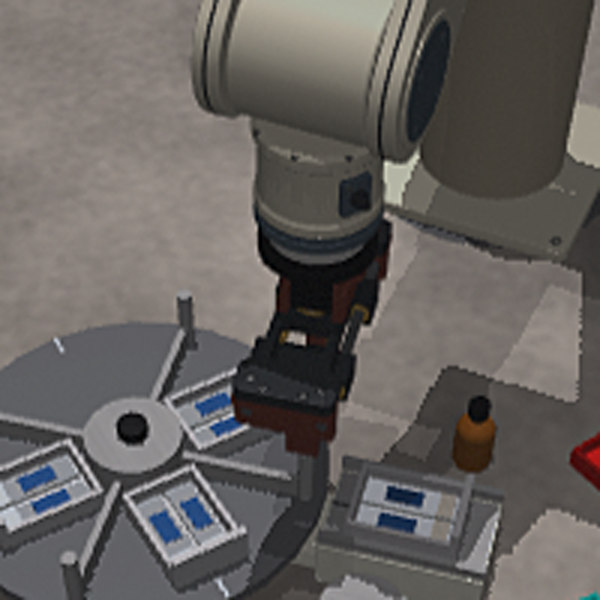

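The picture shows the open gripper above peg D (peg at crop ≈(305,475)), clear of the tray and bottle. I'll descend and cage the peg.

```bash
python3 -m handwheel '[[-1,0.5,14,0,0,0,0.5],[-1,0.5,14,0,0,0,0.5],[-1,0.5,14,0,0,0,0.5],[0,0,13,0,0,0,0.5],[0,0,0,0,0,0,0.8],[0,0,0,0,0,0,0.8],[0,0,0,0,0,0,0.8]]'
python3 -c "
from h import *; go([482.3,17.2,70])"
```

```text
t: 3.9
ee_pos: [482.8, 17.6, 70.1]
orientation: [2.028, 2.398, 0.001]
ft_force: [0.8, 0.0, 0.5]
width: 19.3
grasp_force: 0.0
t 3.9 pos [482.8  17.6  70.1] yaw_y 9.6 z [ 0.001  0.    -1.   ] F [0.8 0.  0.5] w 19.3 q [ 0.01  0.47  2.03  0.    0.64 -0.16]
tool shift [-0.3 -0.6  0.1]
```

```bash
python3 -m handwheel '[[-0.67,13.38,0,0,0,0.1,0.8],[-0.67,13.38,0,0,0,0.1,0.8],[-0.67,13.38,0,0,0,0.1,0.8],[-0.67,13.38,0,0,0,0.1,0.8],[-0.67,13.38,0,0,0,0.1,0.8],[-0.67,13.38,0,0,0,0.1,0.8],[-0.67,13.38,0,0,0,0.1,0.8],[-0.67,13.38,0,0,0,0.1,0.8]]'
python3 - <<'E'
from h import *; from workcell import viewer
o,R=st(); r=o["ee_pos"]-[504.7,-114.8,0]; print(np.hypot(*r[:2]),np.degrees(np.arctan2(r[1],r[0])))
zoom(viewer.get_image("top"),225,120,220,160,3,"pics/a2.png")
E
```

```text
t: 4.9
ee_pos: [584.4, -6.6, 70.1]
orientation: [2.805, 1.415, 0.0]
ft_force: [-0.3, 0.1, 0.4]
width: 17.3
grasp_force: 0.4
t 4.9 pos [584.4  -6.6  70.1] yaw_y -36.5 z [ 0.  0. -1.] F [-0.3  0.1  0.4] w 17.3 q [-0.03  0.58  1.81  0.    0.76  0.6 ]
134.3619758201429 53.640411155945884
```

View pics/a2.png

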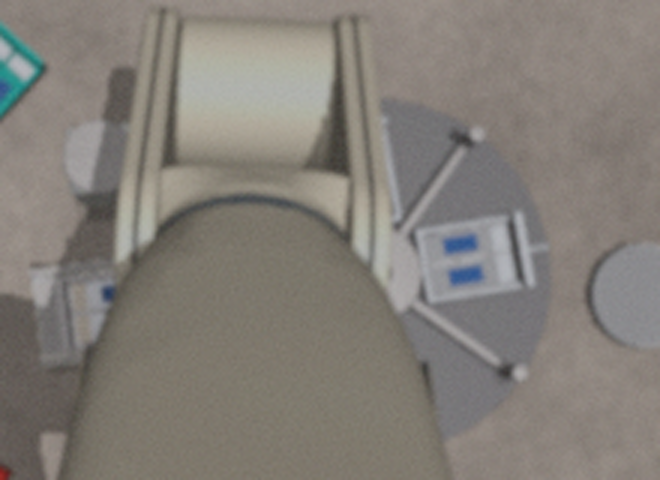

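The top view shows the carousel following: pegs are now at crop (477,134) and (519,373). Continuing.

```bash
python3 -m handwheel '[[-0.67,13.38,0,0,0,0.1,0.8],[-0.67,13.38,0,0,0,0.1,0.8],[-0.67,13.38,0,0,0,0.1,0.8],[-0.67,13.38,0,0,0,0.1,0.8],[-0.67,13.38,0,0,0,0.1,0.8],[-0.67,13.38,0,0,0,0.1,0.8],[-0.67,13.38,0,0,0,0.1,0.8],[-0.67,13.38,0,0,0,0.1,0.8],[-0.67,13.38,0,0,0,0.1,0.8]]' >/dev/null
python3 -m handwheel '[[-0.67,13.38,0,0,0,0.1,0.8],[-0.67,13.38,0,0,0,0.1,0.8],[-0.67,13.38,0,0,0,0.1,0.8],[-0.67,13.38,0,0,0,0.1,0.8],[-0.3,8,0,0,0,0.06,0.8],[-0.3,8,0,0,0,0.06,0.8],[-0.2,5.3,0,0,0,0.04,0.8],[-0.1,3,0,0,0,0.02,0.8],[0,0,0,0,0,0,0.8],[0,0,0,0,0,0,0.8]]'
python3 - <<'E'
from h import *; from workcell import viewer
import pickle
o,R=st(); r=o["ee_pos"]-[504.7,-114.8,0]; print(np.hypot(*r[:2]),np.degrees(np.arctan2(r[1],r[0])))
d={n:viewer.get_image(n) for n in("top","scene")}; pickle.dump(d,open("d1.pkl","wb"))
a=d["top"]["frame"][120:280,225:445];b=d["scene"]["frame"][110:270,160:380]
cv2.imwrite("pics/a3.png",cv2.resize(np.vstack([a,b]),None,fx=1.85,fy=1.85,interpolation=cv2.INTER_CUBIC))
E
```

```text
t: 7.32
ee_pos: [619.1, -183.6, 69.7]
orientation: [3.027, -0.84, -0.0]
ft_force: [0.3, 0.3, -0.2]
width: 17.6
grasp_force: 0.0
t 7.33 pos [ 619.1 -183.6   69.7] yaw_y -121.0 z [-0. -0. -1.] F [ 0.3  0.3 -0.2] w 17.6 q [-0.31  0.64  1.66 -0.    0.83  1.81]
133.53284162744922 -31.029386169810838
```

View pics/a3.png

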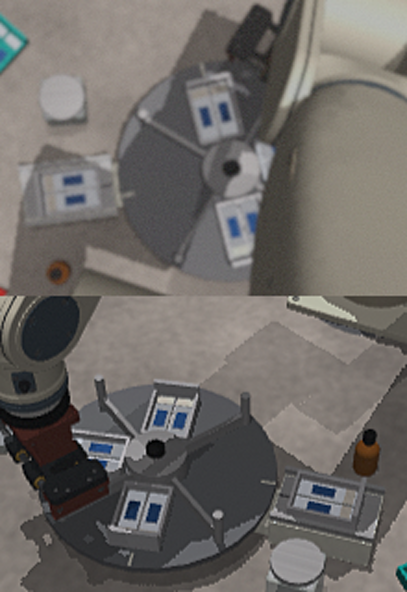

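The empty bay now nearly faces the ramp. In the top half, its pegs are at (145,115) and (180,257); I'll compute what rotation is left.

```bash
python3 - <<'E'
import pickle; from h import *
d=pickle.load(open("d1.pkl","rb"))
c=np.array([503.7,-116.1])
for p in[(145,115),(180,257)]:
    X=ray(d["top"],225+p[0]/1.85-.25,120+p[1]/1.85-.25,95)[:2]-c; print(np.hypot(*X),np.degrees(np.arctan2(X[1],X[0])))
c=np.array([505.7,-113.6])
for p in[(218,514),(245,397),(100,380)]:
    X=ray(d["scene"],160+p[0]/1.85-.25,110+(p[1]-296)/1.85-.25,95)[:2]-c; print(np.hypot(*X),np.degrees(np.arctan2(X[1],X[0])))
E
```

```text
131.2076418278491 59.84695699103292
132.0733031191443 150.15961684520857
134.1149089126705 60.13769437722187
132.2023541386783 148.9866048557965
129.8141094214999 -119.46913484382648
```

```bash
python3 -m handwheel '[[-0.1,4,0,0,0,0.03,0.8],[-0.1,4,0,0,0,0.03,0.8],[-0.1,3.5,0,0,0,0.026,0.8],[-0.1,3,0,0,0,0.022,0.8],[0,0,0,0,0,0,0.8],[0,0,0,0,0,0,0.8],[0,0,0,0,0,0,0.8]]'
python3 - <<'E'
from h import *; from workcell import viewer
import pickle
d={n:viewer.get_image(n) for n in("top","scene")}; pickle.dump(d,open("d2.pkl","wb"))
st()
# refine bright peg tops near predicted spots
for n,c in(("top",[503.7,-116.1]),("scene",[505.7,-113.6])):
    g=d[n]
    for a in(53.6,143.6,-126.4):
        P=[c[0]+134*np.cos(np.radians(a)),c[1]+134*np.sin(np.radians(a)),95]
        u,v=proj(g,P); x,y=int(u),int(v); w=g["frame"][y-10:y+11,x-10:x+11].max(2).astype(float)
        b=cv2.GaussianBlur(w,(0,0),1.2); j,i=np.unravel_index(b.argmax(),b.shape)
        X=ray(g,x-10+i,y-10+j,95)[:2]-c; print(n,a,np.hypot(*X).round(1),np.degrees(np.arctan2(X[1],X[0])).round(1))
a=d["top"]["frame"][130:270,225:365];b=d["scene"]["frame"][130:270,230:370]
cv2.imwrite("pics/a4.png",cv2.resize(np.hstack([a,b]),None,fx=2.8,fy=2.8,interpolation=cv2.INTER_CUBIC))
E
```

```text
t: 8.3
ee_pos: [610.8, -195.6, 69.6]
orientation: [2.977, -1.003, -0.0]
ft_force: [0.4, 0.5, -0.3]
width: 17.5
grasp_force: 0.0
t 8.4 pos [ 610.9 -195.6   69.7] yaw_y -127.2 z [ 0. -0. -1.] F [-0.3 -0.4  0. ] w 17.5 q [-0.33  0.64  1.67 -0.    0.83  1.89]
top 53.6 133.6 53.1
top 143.6 134.9 143.6
top -126.4 147.2 -118.0
scene 53.6 134.4 53.2
scene 143.6 142.4 128.7
scene -126.4 140.0 -126.4
```

View pics/a4.png

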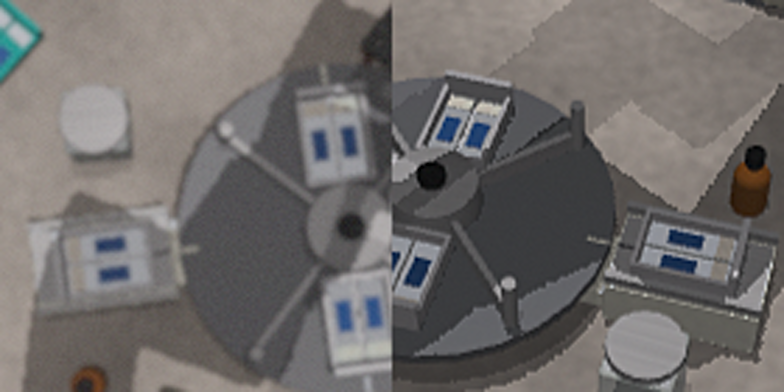

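Both bay pegs are within about 0.5° of where they should be, and the bay's rim mark lines up with the ramp's centre line. Releasing, lifting and turning back.

```bash
python3 -m handwheel '[[0,0,0,0,0,0,0.6],[0,0,0,0,0,0,0.6],[0,0,-15,0,0,0,0.6],[0,0,-25,0,0,0,0.6],[0,0,-30,0,0,0,0.6],[0,0,-30,0,0,0,0.75],[0,0,0,0,0,-0.17,0.75],[0,0,0,0,0,-0.17,0.75],[0,0,0,0,0,-0.17,0.75],[0,0,0,0,0,-0.17,0.75]]' >/dev/null
python3 -m handwheel '[[0,0,0,0,0,-0.17,0.75],[0,0,0,0,0,-0.17,0.75],[0,0,0,0,0,-0.17,0.75],[0,0,0,0,0,-0.17,0.75],[0,0,0,0,0,-0.17,0.75],[0,0,0,0,0,-0.17,0.75],[0,0,0,0,0,-0.17,0.75],[0,0,0,0,0,-0.17,0.75],[0,0,0,0,0,-0.17,0.75],[0,0,0,0,0,-0.16,0.75]]' >/dev/null
python3 -m handwheel '[[0,0,0,0,0,0,0.75],[0,0,0,0,0,0,0.75]]' >/dev/null
python3 -c "
from h import *; go([461.3,172,150])"
```

```text
t 11.15 pos [ 611.  -195.7  170.3] yaw_y 8.4 z [ 0.001 -0.    -1.   ] F [-0.3  0.7  0. ] w 21.5 q [-0.33  0.51  1.63  0.    1.01 -0.47]
tool shift [385.6 -94.6  20.1]
```

```bash
python3 -m handwheel '[[38.5,-9.4,2,0,0,0,0.75],[38.5,-9.4,2,0,0,0,0.75],[38.5,-9.4,2,0,0,0,0.75],[38.5,-9.4,2,0,0,0,0.75],[38.5,-9.4,2,0,0,0,0.75],[38.5,-9.4,2,0,0,0,0.75],[38.5,-9.4,2,0,0,0,0.75],[38.5,-9.4,2,0,0,0,0.75],[38.5,-9.4,2,0,0,0,0.75],[38.5,-9.4,2,0,0,0,0.75]]' >/dev/null
python3 -m handwheel '[[0,0,0,0,0,0,0.75],[0,0,0,0,0,0,0.75]]' >/dev/null
python3 - <<'E'
from h import *; from workcell import viewer
go([461.3,172,54])
import pickle
g=viewer.get_image("scene"); pickle.dump(g,open("d3.pkl","wb")); g2=viewer.get_image("top")
for n,g in(("s",g),("t",g2)): print(n,[np.round(proj(g,p)) for p in([461.3,172,54],[466,140,64])])
cv2.imwrite("pics/a5.png",cv2.resize(np.hstack([viewer.get_image("scene")["frame"][90:290,230:430],g2["frame"][120:320,180:380]]),None,fx=2,fy=2,interpolation=cv2.INTER_CUBIC))
E
```

```text
t 12.65 pos [461.1 170.9 149.9] yaw_y 8.5 z [ 0.001 -0.    -1.   ] F [0.6 0.6 0. ] w 21.9 q [ 0.33  0.34  1.98 -0.    0.83  0.18]
tool shift [ 1.1  0.3 95.9]
s [array([369., 228.]), array([355., 222.])]
t [array([231., 226.]), array([244., 225.])]
```

View pics/a5.png

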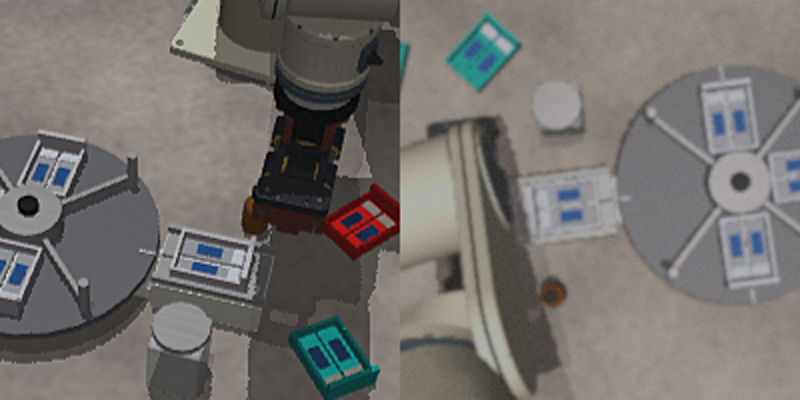

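The scene and top views show the gripper above the outer end of the ramp, behind the tray, clear of the bottle (top half ≈(553,292)) and jar. Descending.

```bash
python3 -m handwheel '[[0,0,20,0,0,0,0.75],[0.5,0,20,0,0,0,0.75],[0.5,0,20,0,0,0,0.75],[0,0,20,0,0,0,0.75],[0,0,16,0,0,0,0.75],[0,0,0,0,0,0,0.75]]'
python3 -m handwheel '[[-6,0,0,0,0,0,0.75],[-6,0,0,0,0,0,0.75],[-6,0,0,0,0,0,0.75],[-6,0,0,0,0,0,0.75],[-8,0,0,0,0,0,0.75],[-8,0,0,0,0,0,0.75],[-8,0,0,0,0,0,0.75],[-8,0,0,0,0,0,0.75],[-8,0,0,0,0,0,0.75],[-8,0,0,0,0,0,0.75]]'
python3 -c "
from h import *
u=np.array([-.1495,.9888]);p=np.array([504.7,-114.8])+134*u;go([*p,54])"
```

```text
t: 13.55
ee_pos: [460.1, 171.4, 52.7]
orientation: [-2.05, -2.379, 0.003]
ft_force: [0.4, 0.0, -1.0]
width: 21.6
grasp_force: 0.0
t: 14.8
ee_pos: [471.3, 100.4, 53.7]
orientation: [-2.05, -2.381, 0.0]
ft_force: [-0.6, 1.4, 2.0]
width: 22.2
grasp_force: 0.6
t 14.8 pos [471.3 100.4  53.7] yaw_y 8.5 z [-0. -0. -1.] F [-0.6  1.4  2. ] w 22.2 q [0.19 0.5  2.04 0.   0.6  0.04]
tool shift [-83.7   0.9  -0.3]
```

Contact (1.4 N) is as expected. I'll push most of the remaining 84 mm, then look.

```bash
python3 -m handwheel '[[-8,0.1,0,0,0,0,0.75],[-8,0.1,0,0,0,0,0.75],[-8,0.1,0,0,0,0,0.75],[-8,0.1,0,0,0,0,0.75],[-8,0.1,0,0,0,0,0.75],[-8,0.1,0,0,0,0,0.75],[-8,0.1,0,0,0,0,0.75],[-6,0,0,0,0,0,0.75],[-4,0,0,0,0,0,0.75],[0,0,0,0,0,0,0.75]]'
python3 - <<'E'
from h import *; from workcell import viewer
u=np.array([-.1495,.9888]);p=np.array([504.7,-114.8])+134*u;go([*p,54])
a=viewer.get_image("scene")["frame"][100:280,160:360]; b=viewer.get_image("top")["frame"][130:310,240:440]
cv2.imwrite("pics/a6.png",cv2.resize(np.hstack([a,b]),None,fx=2,fy=2,interpolation=cv2.INTER_CUBIC))
E
```

```text
t: 16.05
ee_pos: [481.9, 35.5, 53.7]
orientation: [2.05, 2.38, 0.0]
ft_force: [0.2, -0.8, 0.8]
width: 21.7
grasp_force: 0.0
t 16.05 pos [481.9  35.5  53.7] yaw_y 8.5 z [ 0. -0. -1.] F [ 0.2 -0.8  0.8] w 21.7 q [ 0.05  0.5   2.03 -0.    0.61 -0.1 ]
tool shift [-18.    0.1  -0.3]
```

View pics/a6.png

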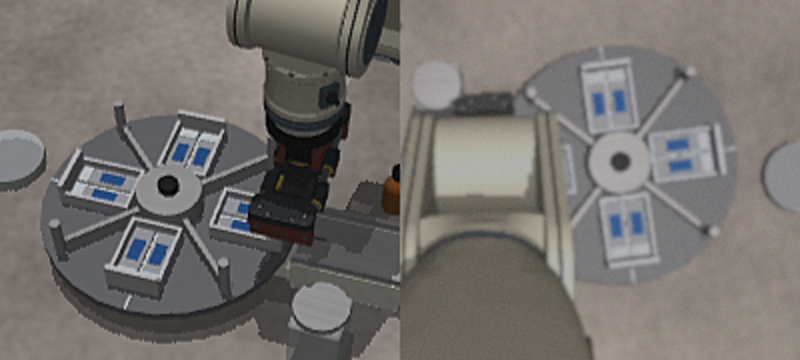

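The tray is entering the bay straight, and the carousel still faces the ramp (left half: tray ≈(240,215), next to the hub). Pushing the last few centimetres slowly.

```bash
python3 -m handwheel '[[-3,0,0,0,0,0,0.75],[-3,0,0,0,0,0,0.75],[-3,0,0,0,0,0,0.75],[-3,0,0,0,0,0,0.75],[-2,0,0,0,0,0,0.75],[-2,0,0,0,0,0,0.75],[-1,0,0,0,0,0,0.75],[0,0,0,0,0,0,0.75]]'
python3 -m handwheel '[[-1,0,0,0,0,0,0.75],[-1,0,0,0,0,0,0.75],[0,0,0,0,0,0,0.75]]'
```

```text
t: 17.15
ee_pos: [484.3, 18.8, 53.7]
orientation: [2.05, 2.381, -0.0]
ft_force: [0.9, 0.8, 0.3]
width: 22.3
grasp_force: 0.0
t: 17.52
ee_pos: [484.6, 16.9, 53.7]
orientation: [2.05, 2.381, -0.0]
ft_force: [-0.1, -0.2, 0.3]
width: 21.9
grasp_force: 0.0
```

```bash
for i in 1 2; do python3 -m handwheel '[[-1,0,0,0,0,0,0.75],[-1,0,0,0,0,0,0.75],[0,0,0,0,0,0,0.75]]' | grep -E "pos|ft_"; done
```

```text
ee_pos: [484.6, 16.4, 53.7]
ft_force: [-1.8, 12.2, 2.2]
ee_pos: [484.5, 16.2, 53.8]
ft_force: [-1.7, 28.1, 3.8]
```

The force rose to 28 N, so the tray has met the hub. Backing off and checking.

```bash
python3 -m handwheel '[[2,0,0,0,0,0,0.75],[4,0,0,0,0,0,0.75],[10,0,0,0,0,0,0.75],[20,0,-5,0,0,0,0.75],[20,0,-30,0,0,0,0.75],[30,0,-40,0,0,0,0.75],[40,0,-20,0,0,0,0.75],[40,0,0,0,0,0,0.75],[40,0,0,0,0,0,0.75],[40,0,0,0,0,0,0.75]]' | grep -E "pos|ft_"
python3 -m handwheel '[[40,0,0,0,0,0,0.75],[0,0,0,0,0,0,0.75],[0,0,0,0,0,0,0.75],[0,0,0,0,0,0,0.75]]' | grep -E "pos|ft_"
python3 - <<'E'
from h import *; from workcell import viewer
g=viewer.get_image("top"); s=viewer.get_image("scene")
cv2.imwrite("pics/a7.png",cv2.resize(np.hstack([s["frame"][130:270,170:330],g["frame"][140:280,270:430]]),None,fx=2.5,fy=2.5,interpolation=cv2.INTER_CUBIC))
c=[503.7,-116.1]
for a in(53.6,143.6,-36.4,-126.4):
    u,v=proj(g,[c[0]+134*np.cos(np.radians(a)),c[1]+134*np.sin(np.radians(a)),95]); x,y=int(u),int(v)
    b=cv2.GaussianBlur(g["frame"][y-10:y+11,x-10:x+11].max(2).astype(float),(0,0),1.2); j,i=np.unravel_index(b.argmax(),b.shape)
    X=ray(g,x-10+i,y-10+j,95)[:2]-c; print(a,np.hypot(*X).round(1),np.degrees(np.arctan2(X[1],X[0])).round(1))
m=cv2.inRange(cv2.cvtColor(g["frame"],cv2.COLOR_BGR2HSV),(100,110,50),(125,255,255)); m[:,:270]=0;m[:,430:]=0;m[:140]=0;m[280:]=0
n,_,S,C=cv2.connectedComponentsWithStats(cv2.dilate(m,np.ones((5,5))))
for i in range(1,n):
    X=ray(g,*C[i],50)[:2]-c; print(S[i][4],np.hypot(*X).round(1),np.degrees(np.arctan2(X[1],X[0])).round(1))
E
```

```text
ee_pos: [448.3, 257.7, 148.9]
ft_force: [0.5, 0.1, -0.6]
ee_pos: [442.7, 294.8, 148.6]
ft_force: [0.4, -0.3, -0.6]
53.6 133.6 53.1
143.6 134.9 143.6
-36.4 135.9 -36.1
-126.4 134.6 -125.8
113 78.1 17.6
107 78.8 -1.3
112 78.5 -71.2
106 74.6 88.1
111 77.7 -90.0
113 73.9 108.1
108 76.4 -160.8
109 76.3 179.5
```

View pics/a7.png

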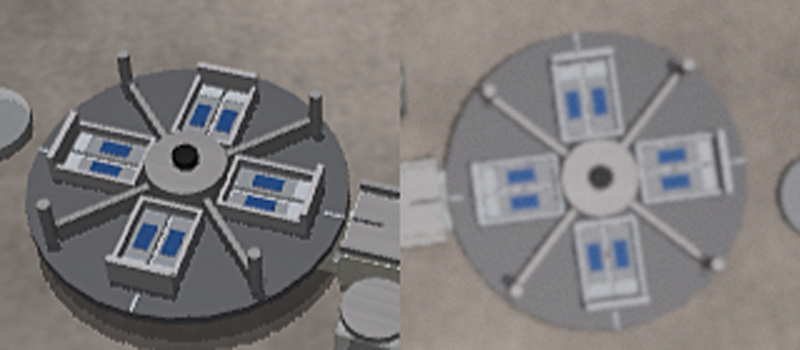

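The tray sits in the bay like its three neighbours. Its label radius is about 74 mm against 76–78 mm for the fixed trays, its labels centre on 98.1°, and the carousel hasn't moved. Handing in.

```bash
python3 -c "
from workcell import ctrl; print(ctrl.close_job())"
```

```text
the job is handed in; nothing more can be done
None
```

The empty bay was turned to face the ramp and the tray pushed in until it met the hub; a last camera check showed it seated with the carousel still aligned, and the job is handed in (no verdict was returned).

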